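# Throw the interlocked vacuum levers of a pen-printing jig

## Robot

A 7-joint arm with a two-finger parallel gripper is mounted at the origin on the work surface. World frame = base frame: x ahead of the robot, y to its left, z up, the work surface at z = 0. Lengths are in mm, angles in rad, forces in N, time in s.
With the tool pointing down it reaches from about 400 to 875 mm from the base axis. Payload 4.4 kg.
Tool frame: the origin (TCP) lies at the very end of the fingers, on their centre line; the grasp point (between the pads) lies 19 mm behind it (ctrl.grasp_offset is the distance from the TCP to the grasp point, in mm); z points along the fingers, y is the line along which they close (so a half turn about z gives the same grasp; the last joint's range is limited). The gripper opens to 85 mm and grips with 20 to 120 N. Pads are 22 mm wide; open, the fingers measure 114 mm over their backs; the gripper's body (76 mm by 85 mm) begins 54 mm behind the grasp point. The pads swing forward as they close: fully open they stand 13 mm farther back than shut.
Start: joints at [1.104, 0.628, 0.038, 1.517, -0.027, 0.996, -0.02], TCP at [253.629, -598.49, 231.313] pointing down, gripper open.
Joint ranges: [-3.06, 3.06], [-0.37, 2.12], [-1.25, 1.32], [0.18, 2.47], [-1.1, 4.24], [0.23, 1.98], [-2.94, 2.94]. Speed limits (rad/s): [2.57, 2.57, 3.14, 3.14, 3.14, 3.14, 3.14].

## Interface

Orientations are given as [roll, pitch, yaw] about the fixed x, y, z axes, in that order (R = Rz(yaw) Ry(pitch) Rx(roll)).
In Python, from cell import status, cams, ctrl gives the robot as it stands.
- The arm moves only by the tool move_arm, never from a script. Its argument "plan" is a list of rows, each a list of 3 entries, a list of its own where there are three numbers: the shift along the world's x, y, z in mm, then the turn, a rotation vector about the world's x, y, z in degrees, then the opening, from 0 (shut) to 1 (fully open). In form: [[[x, y, z], [wx, wy, wz], gripper], ...]. A call has 1 to 10 rows; each row shifts and turns the commanded pose from where the row before left it; what a row does not reach is not made up. A row lasts 1/8 s, in which the tool goes at most 62.5 mm and 10.7 degrees, less where a joint would pass 70% of its speed; a pose out of reach is approached as far as the arm can. A call with a gripper value outside its range is refused whole. The fingers move at their own pace and stop on an object; the grip force is fixed at half the most. Time passes only in rows, so rows that do not move let the fingers close. It gives the time, the measured TCP pose, the force, the opening and the grip force at its end, in the units of the state.
- status.read_state(): the state, without advancing time (a new reading comes with each control period).
- cams.get_image(name): name is "scene" or "side" or "wrist"; returns the picture (400x640x3 uint8, blue, green, red); there is no depth.
- cams.camera_params(name): a dict with "K" (3x3 intrinsics, pixels), "pose" (4x4, takes a point from camera to world coordinates); the wrist camera has in their place "tool_from_camera" (4x4, takes a point from camera to tool coordinates, whose origin is the TCP and whose axes are the flange's). Camera axes: x right, y down, z forward; pixel columns grow to the right and rows downward; lengths in mm; the calibration is good to about 2 mm. A picture is of the moment at which its call begins: read the wrist's pose just before it. camera_params takes no time and is no camera call.
- ctrl.finish_job(): hands the job in; it is judged then, once.
The state is a dict: "clock": time; "qpos": joint angles; "qd": joint speeds; "tau": joint torques, N m; "eef_pos": TCP position; "tool_rot": TCP orientation; "force": force on the tool from outside, world axes, zero at the start; "torque": the same for the moment, N m; "width": finger opening in mm; "gripper_force": force on a finger pad.
Only numpy, scipy, OpenCV 4.12 (cv2) and the standard library are available. Lean on these libraries where they do the work, as an engineer would, in place of code of your own. Each camera call takes 0.05 s, during which the arm holds its last target. There are 200 camera calls.

## Task

Switch the pen jig's vacuum on: throw all three levers of the grey bank fully over to the jig side and leave them there, without disturbing the carton or the tape roll. A hidden interlock frees them only one after another, in an order that differs each time, so feel for the lever that is free. A blocked one gives a little and then stops: leave it for later, and never push any lever harder than 20 N, not even at the end of its throw.

Things in the scene. Friction and masses are not known exactly. Their poses are not given: they have to be found in the camera images.
- bank: Fixed grey lever bank, a block 110 (x) x 310 (y) x 50 mm, turned by up to 0.35 rad about z. Origin: centre of its underside, on the table. x points from its plain front (robot side) to the white jig plate fixed beyond it and is the throwing direction; y runs along the row of levers, to the left; z up. The jig plate (18 mm high, pens on it to 27 mm) spans x = 110 to 300 mm.
- bank_centre (a point): Centre of the bank's top face, 50 mm above the table; axes as the bank's. The levers stand at bank y = +95 (left), 0 (middle) and -95 mm (right) and swing about one line along y, at x = 0, 55 mm above the table. Steel cheeks at their feet reach 65 mm above the table.
- lever_left (a joint): Angle (rad) of the left lever: 0 = leaning 0.5 rad to the bank's front (found within 0.03), 0.5 = upright, 1.0 = fully thrown to the jig side, at its end stop. It stays where left; moving it takes 2 to 5 N at the bar. While blocked it gives 0.05 to 0.17 rad (5 to 15 mm at the bar), then stops, a bit springily. It is freed once the lever before it in the hidden order is over by nine tenths.
- lever_middle (a joint): The same for the middle lever (bank y = 0).
- lever_right (a joint): The same for the right lever (bank y = -95 mm).
- lever_left_grip (a point): Centre of the left lever's cross bar: black, round, 18 mm thick, 46 mm long, parallel to bank y, on a 12 mm steel rod, 90 mm from the swing axis. It is 134 mm above the table at both ends of the throw, 145 mm when upright, and travels along bank x from -43 to +43 mm. Push it with shut fingers or pinch it.
- lever_middle_grip (a point): The same for the middle lever. On any lever, running into the bar at 50 mm/s gives a brief jolt of about 10 N even when it is free; a blocked one keeps resisting when pushed on.
- lever_right_grip (a point): The same for the right lever.
- carton_centre (a point): Centre of a bystander: a small white carton 75 x 75 x 90 mm standing loose beyond the left end of the bank. Leave alone.
- tape_roll_centre (a point): Centre of a bystander: a roll of tape, 96 mm across, 48 mm high, lying flat beyond the right end of the bank. Leave alone.

How it is judged (in metres and radians):
On the way, in this order (a step that is already met when the one before it is completed fails the run):
1. a first lever is thrown fully over (value of joint any of lever_left, lever_middle, lever_right above 0.93 rad), for 0.1 s.
2. a second lever is over too ((value of joint each of lever_left, lever_middle above 0.93 rad or value of joint each of lever_left, lever_right above 0.93 rad or value of joint each of lever_middle, lever_right above 0.93 rad)), for 0.1 s.
At the end, for the whole second after the job is handed in: All three levers are fully thrown to the jig side (each joint above 0.93 of its 1.0 rad throw) and at rest (value of joint each of lever_left, lever_middle, lever_right above 0.93 rad and velocity of joint each of lever_left, lever_middle, lever_right below 0.05 rad/s); the robot touches nothing.
It fails at once if a lever or the bank is pushed with more than 25 N (contact force between any of the fingers, the arm and bank above 25 N).
It fails at once if the carton or the tape roll is moved by more than 20 mm (distance of any of carton_centre, tape_roll_centre from where it was at the start of the episode above 0.02 m).
It also fails if it takes over 64 s, if anything falls off the work surface, if the arm or the gripper's body presses on something with over 40 N, if the wrist force passes 120 N, or if a joint passes its speed limit or range.

## Working session

There is one attempt and no reset: what is moved stays moved. The work goes in short steps, Python scripts to look and compute and a tool call to move; the robot and the scene stay as the last step left them, time stands still between calls to the robot, and variables do not carry over. Pictures are saved under pics/ and viewed, at most 10 in all, crops included, and the job is handed in when it is done.

Besides the shell and the picture viewer there is one more tool, called after ">>>" in YAML: its name, and indented under it one key for each argument. move_arm: Moves the arm, as the interface text tells. Its arguments: {"type":"object","properties":{"plan":{"type":"array","items":{"type":"array"}}},"required":["plan"]}

```bash
mkdir -p pics; python3 - <<'E'
from cell import status,cams,ctrl
import cv2,numpy as np
s=status.read_state();print({k:s[k] for k in('clock','eef_pos','tool_rot','force','width')})
for n in('scene','side'):
    cv2.imwrite(f'pics/{n}0.png',cams.get_image(n));p=cams.camera_params(n);print(n,np.round(p['K'],1).tolist(),np.round(p['pose'],3).tolist())
E
```

```text
{'clock': 0.0, 'eef_pos': array([ 253.39337639, -597.89448894,  230.38292357]), 'tool_rot': array([-3.13967818e+00,  2.91664139e-05,  4.00802939e-01]), 'force': array([-0.39574924,  1.08387264, -0.11145326]), 'width': 85.75488667305613}
scene [[407.5, 0.0, 325.1], [0.0, 407.5, 196.7], [0.0, 0.0, 1.0]] [[0.058, 0.816, -0.575, 1123.855], [0.998, -0.046, 0.035, 19.945], [0.002, -0.577, -0.817, 820.822], [0.0, 0.0, 0.0, 1.0]]
side [[468.1, 0.0, 322.5], [0.0, 468.1, 192.3], [0.0, 0.0, 1.0]] [[-0.973, -0.138, 0.186, 398.032], [-0.231, 0.637, -0.735, 750.678], [-0.018, -0.758, -0.652, 745.559], [0.0, 0.0, 0.0, 1.0]]
```

View pics/scene0.png

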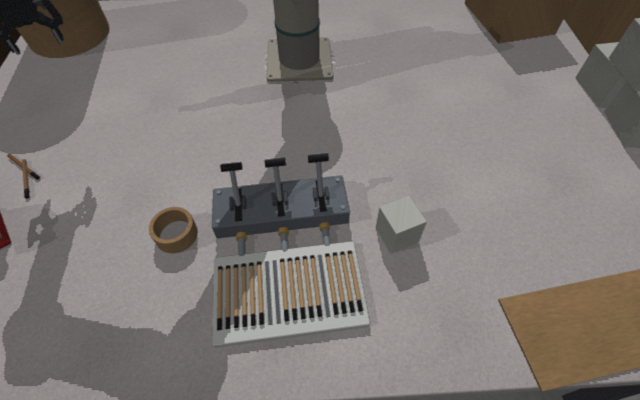

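View pics/side0.png

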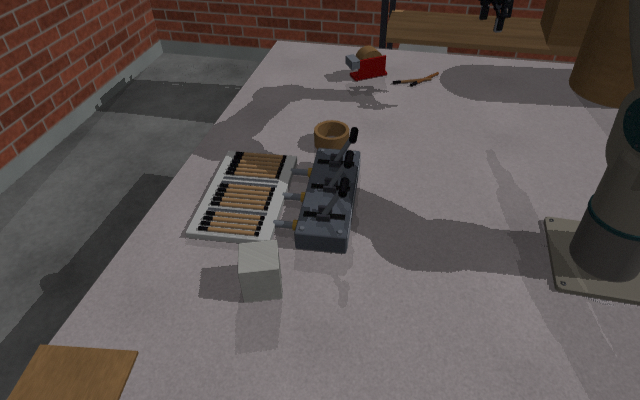

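The scene view shows the black bars at about (232,167), (275,162) and (318,158), with the tape at (172,230) and the carton at (401,223). I'll refine the bar centres with a mask and cast rays at z = 134.

```bash
cat > h.py <<'E'
import numpy as np,cv2
from cell import status,cams,ctrl
def ray(n,uv,z):
    p=cams.camera_params(n);K=p['K'];T=np.array(p['pose'])
    d=T[:3,:3]@np.linalg.solve(K,[*uv,1]);o=T[:3,3];return o+d*(z-o[2])/d[2]
E
python3 - <<'E'
from h import *
im=cv2.imread('pics/scene0.png').max(2)
P=[]
for u,v in((232,167),(275,162),(318,158)):
    w=im[v-10:v+9,u-16:u+17];m=(w<45).astype(np.uint8)
    n,l,st,c=cv2.connectedComponentsWithStats(m);k=1+st[1:,4].argmax()
    uv=c[k]+[u-16,v-10];P.append(ray('scene',uv,134));print(uv,st[k],P[-1].round(1))
d=P[2]-P[0];print('len',np.linalg.norm(d),'yaw',np.arctan2(-d[0],d[1]))
for uv in((212,188),(346,178),(350,212),(215,224)):print(ray('scene',uv,50).round(0))
# side check
K=cams.camera_params('side')['K'];T=np.array(cams.camera_params('side')['pose'])
for p in P:
    q=K@(T[:3,:3].T@(p-T[:3,3]));print('side',(q[:2]/q[2]).round(1))
for uv in((172,213),(401,205)):print('by',ray('scene',uv,50).round(0))
E
```

```text
[230.97777778 166.79259259] [  5   6  21   8 135] [ 549.1 -150.9  134. ]
[274.77235772 162.61788618] [  6   7  20   8 123] [542.6 -56.  134. ]
[317.4375    158.1171875] [  6   7  20   8 128] [534.9  38.  134. ]
len 189.38846464957032 yaw 0.07491371681335102
[ 541. -211.   50.]
[529. 106.  50.]
[626. 106.  50.]
[ 641. -195.   50.]
side [353.5 135.9]
side [348.4 160.1]
side [343.3 187.8]
by [ 606. -294.   50.]
by [614. 224.  50.]
```

>>> move_arm:
  plan:
    - [[25, 44, 0], [0, 0, -1.87], 0]
    - [[25, 44, 0], [0, 0, -1.87], 0]
    - [[25, 44, 0], [0, 0, -1.87], 0]
    - [[25, 44, 0], [0, 0, -1.87], 0]
    - [[25, 44, 0], [0, 0, -1.87], 0]
    - [[25, 44, 0], [0, 0, -1.87], 0]
    - [[25, 44, 0], [0, 0, -1.87], 0]
    - [[25, 44, 0], [0, 0, -1.87], 0]
    - [[25, 44, 0], [0, 0, -1.87], 0]
    - [[25, 47, 0], [0, 0, -1.87], 0]

```text
clock: 1.35
eef_pos: [504.1, -154.2, 231.1]
tool_rot: [3.141, 0.0, 0.073]
force: [0.6, 0.3, -0.4]
width: 0.0
gripper_force: 0.0
```

>>> move_arm:
  plan:
    - [[0, 0, -30], [0, 0, 0], 0]
    - [[0, 0, -40], [0, 0, 0], 0]
    - [[0, 0, -32], [0, 0, 0], 0]
    - [[0, 0, 0], [0, 0, 0], 0]

```text
clock: 1.85
eef_pos: [501.6, -154.8, 127.2]
tool_rot: [-3.14, 0.005, 0.074]
force: [-0.1, 0.1, 0.1]
width: -0.1
gripper_force: 0.0
```

>>> move_arm:
  plan:
    - [[6, 0.5, 0], [0, 0, 0], 0]
    - [[6, 0.5, 0], [0, 0, 0], 0]
    - [[4, 0.3, 0], [0, 0, 0], 0]
    - [[3, 0.2, 0], [0, 0, 0], 0]
    - [[3, 0.2, 0], [0, 0, 0], 0]
    - [[3, 0.2, 0], [0, 0, 0], 0]

```text
clock: 2.6
eef_pos: [528.7, -153.6, 129.4]
tool_rot: [-3.142, 0.0, 0.074]
force: [0.5, -0.3, -0.1]
width: 0.2
gripper_force: 0.0
```

>>> move_arm:
  plan:
    - [[3, 0.2, 0], [0, 0, 0], 0]
    - [[3, 0.2, 0], [0, 0, 0], 0]

```text
clock: 2.85
eef_pos: [532.8, -153.3, 129.0]
tool_rot: [-3.141, 0.004, 0.074]
force: [-4.8, -1.1, 4.4]
width: -0.1
gripper_force: 2.6
```

>>> move_arm:
  plan:
    - [[3, 0.2, 0], [0, 0, 0], 0]
    - [[2, 0.1, 0], [0, 0, 0], 0]

```text
clock: 3.1
eef_pos: [537.1, -153.0, 129.0]
tool_rot: [-3.141, 0.005, 0.074]
force: [-8.1, 0.0, 5.1]
width: 0.5
gripper_force: 4.0
```

>>> move_arm:
  plan:
    - [[2, 0.1, 0], [0, 0, 0], 0]
    - [[0, 0, 0], [0, 0, 0], 0]

```text
clock: 3.35
eef_pos: [538.1, -153.0, 128.8]
tool_rot: [-3.14, 0.007, 0.074]
force: [-8.5, -0.4, 6.2]
width: 0.1
gripper_force: 4.3
```

>>> move_arm:
  plan:
    - [[2, 0.1, 0], [0, 0, 0], 0]
    - [[0, 0, 0], [0, 0, 0], 0]

```text
clock: 3.6
eef_pos: [538.9, -152.9, 128.7]
tool_rot: [-3.14, 0.009, 0.073]
force: [-10.7, -0.1, 7.1]
width: 0.1
gripper_force: 5.4
```

>>> move_arm:
  plan:
    - [[-10, -0.8, 0], [0, 0, 0], 0]
    - [[-22, -1.6, 0], [0, 0, 0], 0]
    - [[0, 30, 0], [0, 0, 0], 0]
    - [[0, 40, 0], [0, 0, 0], 0]
    - [[0, 27, 0], [0, 0, 0], 0]
    - [[4, 0, 0], [0, 0, 0], 0]
    - [[3, 0.2, 0], [0, 0, 0], 0]
    - [[3, 0.2, 0], [0, 0, 0], 0]

```text
clock: 4.6
eef_pos: [522.2, -59.2, 129.4]
tool_rot: [3.141, -0.001, 0.072]
force: [0.6, -0.6, 0.2]
width: -0.1
gripper_force: 0.0
```

>>> move_arm:
  plan:
    - [[3, 0.2, 0], [0, 0, 0], 0]
    - [[3, 0.2, 0], [0, 0, 0], 0]
    - [[3, 0.2, 0], [0, 0, 0], 0]

```text
clock: 4.97
eef_pos: [527.5, -57.8, 128.9]
tool_rot: [-3.141, 0.006, 0.073]
force: [-8.0, -0.2, 4.6]
width: 0.3
gripper_force: 3.9
```

>>> move_arm:
  plan:
    - [[3, 0.2, 0], [0, 0, 0], 0]
    - [[2, 0.1, 0], [0, 0, 0], 0]

```text
clock: 5.22
eef_pos: [532.9, -57.2, 128.9]
tool_rot: [-3.141, 0.006, 0.074]
force: [-6.7, -1.0, 5.0]
width: 0.0
gripper_force: 3.4
```

>>> move_arm:
  plan:
    - [[3, 0.2, 0], [0, 0, 0], 0]
    - [[2, 0.1, 0], [0, 0, 0], 0]

```text
clock: 5.48
eef_pos: [538.3, -56.7, 129.0]
tool_rot: [-3.141, 0.005, 0.074]
force: [-6.3, 0.3, 4.3]
width: 0.2
gripper_force: 3.1
```

>>> move_arm:
  plan:
    - [[2, 0.1, 0], [0, 0, 0], 0]
    - [[2, 0.1, 0], [0, 0, 0], 0]

```text
clock: 5.72
eef_pos: [542.5, -56.5, 129.0]
tool_rot: [-3.141, 0.004, 0.074]
force: [-5.3, -1.1, 3.7]
width: -0.0
gripper_force: 2.9
```

>>> move_arm:
  plan:
    - [[4, 0.3, 0], [0, 0, 0], 0]
    - [[4, 0.3, 0], [0, 0, 0], 0]
    - [[4, 0.3, 0], [0, 0, 0], 0]
    - [[4, 0.3, 0], [0, 0, 0], 0]
    - [[4, 0.3, 0], [0, 0, 0], 0]
    - [[4, 0.3, 0], [0, 0, 0], 0]
    - [[4, 0.3, 0], [0, 0, 0], 0]
    - [[4, 0.3, 0], [0, 0, 0], 0]
    - [[4, 0.3, 0], [0, 0, 0], 0]
    - [[4, 0.3, 0], [0, 0, 0], 0]

```text
clock: 6.98
eef_pos: [584.3, -53.3, 128.8]
tool_rot: [-3.142, 0.001, 0.074]
force: [-5.3, -0.8, -2.7]
width: 0.0
gripper_force: 2.3
```

>>> move_arm:
  plan:
    - [[3, 0.2, 0], [0, 0, 0], 0]
    - [[3, 0.2, 0], [0, 0, 0], 0]
    - [[3, 0.2, 0], [0, 0, 0], 0]
    - [[3, 0.2, 0], [0, 0, 0], 0]
    - [[3, 0.2, 0], [0, 0, 0], 0]

```text
clock: 7.6
eef_pos: [600.3, -52.2, 129.5]
tool_rot: [3.142, -0.001, 0.075]
force: [-3.5, 0.3, -2.6]
width: -0.1
gripper_force: 1.9
```

>>> move_arm:
  plan:
    - [[2, 0.1, 0], [0, 0, 0], 0]
    - [[2, 0.1, 0], [0, 0, 0], 0]
    - [[1, 0.1, 0], [0, 0, 0], 0]

```text
clock: 7.98
eef_pos: [604.6, -52.0, 129.3]
tool_rot: [3.142, 0.0, 0.074]
force: [-3.6, -0.4, -2.5]
width: -0.2
gripper_force: 1.9
```

>>> move_arm:
  plan:
    - [[1, 0.1, 0], [0, 0, 0], 0]
    - [[1, 0.1, 0], [0, 0, 0], 0]

```text
clock: 8.22
eef_pos: [606.5, -51.8, 129.3]
tool_rot: [-3.142, 0.0, 0.074]
force: [-3.9, -0.3, -2.9]
width: 0.3
gripper_force: 2.1
```

>>> move_arm:
  plan:
    - [[1, 0.1, 0], [0, 0, 0], 0]
    - [[0, 0, 0], [0, 0, 0], 0]

```text
clock: 8.48
eef_pos: [606.9, -51.8, 129.2]
tool_rot: [-3.142, 0.002, 0.074]
force: [-5.9, -0.7, -1.3]
width: -0.2
gripper_force: 2.7
```

>>> move_arm:
  plan:
    - [[1, 0.1, 0], [0, 0, 0], 0]
    - [[0, 0, 0], [0, 0, 0], 0]

```text
clock: 8.72
eef_pos: [606.9, -51.8, 129.2]
tool_rot: [-3.141, 0.004, 0.074]
force: [-7.5, -0.3, -0.4]
width: -0.1
gripper_force: 3.7
```

>>> move_arm:
  plan:
    - [[1, 0.1, 0], [0, 0, 0], 0]
    - [[0, 0, 0], [0, 0, 0], 0]

```text
clock: 8.98
eef_pos: [607.0, -51.8, 129.1]
tool_rot: [-3.141, 0.005, 0.074]
force: [-9.2, -0.8, 1.2]
width: 0.2
gripper_force: 4.7
```

>>> move_arm:
  plan:
    - [[-15, -1, 0], [0, 0, 0], 0]
    - [[-40, -3, 0], [0, 0, 0], 0]
    - [[-40, -3, 0], [0, 0, 0], 0]
    - [[-14, -1, 0], [0, 0, 0], 0]
    - [[0, 35, 0], [0, 0, 0], 0]
    - [[0, 40, 0], [0, 0, 0], 0]
    - [[0, 20, 0], [0, 0, 0], 0]
    - [[4, 0, 0], [0, 0, 0], 0]
    - [[3, 0.2, 0], [0, 0, 0], 0]
    - [[3, 0.2, 0], [0, 0, 0], 0]

```text
clock: 10.22
eef_pos: [511.6, 34.5, 129.5]
tool_rot: [3.141, -0.001, 0.072]
force: [0.2, -0.2, -0.1]
width: 0.1
gripper_force: 0.0
```

>>> move_arm:
  plan:
    - [[3, 0.2, 0], [0, 0, 0], 0]
    - [[3, 0.2, 0], [0, 0, 0], 0]
    - [[3, 0.2, 0], [0, 0, 0], 0]

```text
clock: 10.6
eef_pos: [517.8, 36.0, 129.0]
tool_rot: [3.142, 0.004, 0.074]
force: [-5.0, -1.0, 3.6]
width: 0.4
gripper_force: 2.8
```

>>> move_arm:
  plan:
    - [[3, 0.2, 0], [0, 0, 0], 0]
    - [[2, 0.1, 0], [0, 0, 0], 0]

```text
clock: 10.85
eef_pos: [522.5, 36.7, 129.0]
tool_rot: [-3.141, 0.004, 0.074]
force: [-7.5, -0.8, 4.9]
width: -0.0
gripper_force: 3.4
```

>>> move_arm:
  plan:
    - [[2, 0.1, 0], [0, 0, 0], 0]
    - [[1, 0.1, 0], [0, 0, 0], 0]

```text
clock: 11.1
eef_pos: [524.4, 36.9, 128.9]
tool_rot: [-3.141, 0.007, 0.074]
force: [-8.0, -0.3, 5.8]
width: 0.1
gripper_force: 4.2
```

>>> move_arm:
  plan:
    - [[2, 0.1, 0], [0, 0, 0], 0]
    - [[1, 0.1, 0], [0, 0, 0], 0]

```text
clock: 11.35
eef_pos: [526.5, 37.1, 128.8]
tool_rot: [-3.141, 0.008, 0.074]
force: [-8.7, -0.9, 6.6]
width: -0.2
gripper_force: 4.9
```

>>> move_arm:
  plan:
    - [[2, 0.1, 0], [0, 0, 0], 0]
    - [[1, 0.1, 0], [0, 0, 0], 0]

```text
clock: 11.6
eef_pos: [528.4, 37.2, 128.6]
tool_rot: [-3.141, 0.011, 0.074]
force: [-12.8, -0.5, 9.5]
width: 0.2
gripper_force: 6.2
```

>>> move_arm:
  plan:
    - [[1, 0.1, 0], [0, 0, 0], 0]
    - [[1, 0.1, 0], [0, 0, 0], 0]

```text
clock: 11.85
eef_pos: [529.7, 37.3, 128.5]
tool_rot: [-3.141, 0.012, 0.074]
force: [-12.3, -0.6, 8.3]
width: 0.2
gripper_force: 6.5
```

>>> move_arm:
  plan:
    - [[-10, -0.7, 0], [0, 0, 0], 0]
    - [[-20, -1.5, 0], [0, 0, 0], 0]
    - [[0, -40, 0], [0, 0, 0], 0]
    - [[0, -50, 0], [0, 0, 0], 0]
    - [[5, -50, 0], [0, 0, 0], 0]
    - [[5, -34, 0], [0, 0, 0], 0]
    - [[6, -16, 0], [0, 0, 0], 0]
    - [[4, 0.3, 0], [0, 0, 0], 0]
    - [[3, 0.2, 0], [0, 0, 0], 0]

```text
clock: 12.98
eef_pos: [529.3, -151.8, 129.2]
tool_rot: [-3.14, -0.0, 0.077]
force: [0.3, 0.3, 1.1]
width: 0.6
gripper_force: 0.0
```

>>> move_arm:
  plan:
    - [[3, 0.2, 0], [0, 0, 0], 0]
    - [[3, 0.2, 0], [0, 0, 0], 0]
    - [[3, 0.2, 0], [0, 0, 0], 0]

```text
clock: 13.35
eef_pos: [537.1, -152.9, 129.3]
tool_rot: [-3.141, 0.002, 0.075]
force: [-3.6, 0.1, 3.6]
width: -0.4
gripper_force: 2.2
```

>>> move_arm:
  plan:
    - [[3, 0.2, 0], [0, 0, 0], 0]
    - [[3, 0.1, 0], [0, 0, 0], 0]

```text
clock: 13.6
eef_pos: [541.0, -153.1, 129.0]
tool_rot: [-3.14, 0.005, 0.074]
force: [-6.5, -0.2, 4.9]
width: -0.1
gripper_force: 3.3
```

>>> move_arm:
  plan:
    - [[2, 0.1, 0], [0, 0, 0], 0]
    - [[2, 0.1, 0], [0, 0, 0], 0]

```text
clock: 13.85
eef_pos: [545.1, -153.1, 129.0]
tool_rot: [-3.141, 0.005, 0.074]
force: [-5.1, -0.6, 3.5]
width: 0.1
gripper_force: 3.0
```

>>> move_arm:
  plan:
    - [[3, 0.2, 0], [0, 0, 0], 0]
    - [[3, 0.2, 0], [0, 0, 0], 0]

```text
clock: 14.1
eef_pos: [551.4, -152.8, 129.1]
tool_rot: [-3.141, 0.004, 0.074]
force: [-4.8, -0.2, 3.5]
width: 0.2
gripper_force: 2.7
```

>>> move_arm:
  plan:
    - [[4, 0.3, 0], [0, 0, 0], 0]
    - [[4, 0.3, 0], [0, 0, 0], 0]
    - [[4, 0.3, 0], [0, 0, 0], 0]
    - [[4, 0.3, 0], [0, 0, 0], 0]
    - [[4, 0.3, 0], [0, 0, 0], 0]
    - [[4, 0.3, 0], [0, 0, 0], 0]
    - [[4, 0.3, 0], [0, 0, 0], 0]
    - [[4, 0.3, 0], [0, 0, 0], 0]
    - [[4, 0.3, 0], [0, 0, 0], 0]
    - [[4, 0.3, 0], [0, 0, 0], 0]

```text
clock: 15.35
eef_pos: [593.1, -149.6, 128.7]
tool_rot: [-3.141, 0.002, 0.074]
force: [-4.4, -1.3, -3.1]
width: -0.0
gripper_force: 2.3
```

>>> move_arm:
  plan:
    - [[3, 0.2, 0], [0, 0, 0], 0]
    - [[3, 0.2, 0], [0, 0, 0], 0]
    - [[3, 0.2, 0], [0, 0, 0], 0]
    - [[3, 0.2, 0], [0, 0, 0], 0]

```text
clock: 15.85
eef_pos: [606.5, -148.6, 129.5]
tool_rot: [3.142, -0.001, 0.075]
force: [-2.5, -0.6, -1.9]
width: -0.3
gripper_force: 1.7
```

>>> move_arm:
  plan:
    - [[2, 0.1, 0], [0, 0, 0], 0]
    - [[1, 0.1, 0], [0, 0, 0], 0]
    - [[1, 0.1, 0], [0, 0, 0], 0]

```text
clock: 16.23
eef_pos: [609.6, -148.4, 129.3]
tool_rot: [-3.142, 0.0, 0.074]
force: [-3.7, 0.3, -2.4]
width: 0.2
gripper_force: 1.7
```

>>> move_arm:
  plan:
    - [[1, 0.1, 0], [0, 0, 0], 0]
    - [[1, 0.1, 0], [0, 0, 0], 0]

```text
clock: 16.48
eef_pos: [611.6, -148.3, 129.3]
tool_rot: [3.142, 0.0, 0.074]
force: [-3.6, -0.3, -3.0]
width: -0.0
gripper_force: 1.8
```

>>> move_arm:
  plan:
    - [[1, 0.1, 0], [0, 0, 0], 0]
    - [[1, 0.1, 0], [0, 0, 0], 0]

```text
clock: 16.73
eef_pos: [613.6, -148.1, 129.3]
tool_rot: [3.142, 0.0, 0.074]
force: [-3.8, -0.1, -1.7]
width: -0.0
gripper_force: 1.9
```

>>> move_arm:
  plan:
    - [[1, 0.1, 0], [0, 0, 0], 0]
    - [[0, 0, 0], [0, 0, 0], 0]

```text
clock: 16.98
eef_pos: [614.4, -148.1, 129.3]
tool_rot: [3.142, 0.0, 0.074]
force: [-3.8, -0.2, -2.7]
width: 0.3
gripper_force: 2.1
```

>>> move_arm:
  plan:
    - [[1, 0.1, 0], [0, 0, 0], 0]
    - [[0, 0, 0], [0, 0, 0], 0]

```text
clock: 17.23
eef_pos: [614.5, -148.1, 129.2]
tool_rot: [-3.141, 0.002, 0.074]
force: [-6.8, -0.8, -0.3]
width: 0.1
gripper_force: 3.1
```

>>> move_arm:
  plan:
    - [[1, 0.1, 0], [0, 0, 0], 0]
    - [[0, 0, 0], [0, 0, 0], 0]

```text
clock: 17.48
eef_pos: [614.6, -148.1, 129.2]
tool_rot: [-3.141, 0.004, 0.074]
force: [-7.8, -0.2, 0.5]
width: 0.0
gripper_force: 4.1
```

>>> move_arm:
  plan:
    - [[1, 0.1, 0], [0, 0, 0], 0]
    - [[0, 0, 0], [0, 0, 0], 0]

```text
clock: 17.73
eef_pos: [614.6, -148.1, 129.1]
tool_rot: [-3.141, 0.006, 0.074]
force: [-10.2, -0.0, 2.2]
width: 0.1
gripper_force: 5.0
```

>>> move_arm:
  plan:
    - [[-15, -1, 0], [0, 0, 0], 0]
    - [[-40, -3, 0], [0, 0, 0], 0]
    - [[-40, -3, 0], [0, 0, 0], 0]
    - [[-17, -1, 0], [0, 0, 0], 0]
    - [[0, 40, 0], [0, 0, 0], 0]
    - [[0, 50, 0], [0, 0, 0], 0]
    - [[0, 50, 0], [0, 0, 0], 0]
    - [[0, 36, 0], [0, 0, 0], 0]
    - [[4, 15, 0], [0, 0, 0], 0]
    - [[5, 0.3, 0], [0, 0, 0], 0]

```text
clock: 18.98
eef_pos: [516.6, 36.4, 129.9]
tool_rot: [-3.142, -0.003, 0.076]
force: [0.5, 0.1, -0.2]
width: -0.2
gripper_force: 0.0
```

>>> move_arm:
  plan:
    - [[3, 0.2, 0], [0, 0, 0], 0]
    - [[3, 0.2, 0], [0, 0, 0], 0]
    - [[3, 0.2, 0], [0, 0, 0], 0]
    - [[3, 0.2, 0], [0, 0, 0], 0]
    - [[2, 0.1, 0], [0, 0, 0], 0]

```text
clock: 19.6
eef_pos: [527.2, 36.1, 129.1]
tool_rot: [3.141, 0.003, 0.074]
force: [-4.7, -0.9, 3.0]
width: 0.2
gripper_force: 2.2
```

>>> move_arm:
  plan:
    - [[3, 0.2, 0], [0, 0, 0], 0]
    - [[3, 0.1, 0], [0, 0, 0], 0]

```text
clock: 19.85
eef_pos: [534.7, 37.0, 129.3]
tool_rot: [-3.141, 0.0, 0.075]
force: [-3.7, 0.0, 2.0]
width: -0.0
gripper_force: 1.9
```

>>> move_arm:
  plan:
    - [[2, 0.1, 0], [0, 0, 0], 0]
    - [[2, 0.1, 0], [0, 0, 0], 0]

```text
clock: 20.1
eef_pos: [538.9, 37.2, 129.3]
tool_rot: [-3.141, -0.0, 0.075]
force: [-3.4, 0.1, 2.2]
width: -0.1
gripper_force: 1.8
```

Free. The end stop should be at a TCP x of about 600.

>>> move_arm:
  plan:
    - [[4, 0.3, 0], [0, 0, 0], 0]
    - [[4, 0.3, 0], [0, 0, 0], 0]
    - [[4, 0.3, 0], [0, 0, 0], 0]
    - [[4, 0.3, 0], [0, 0, 0], 0]
    - [[4, 0.3, 0], [0, 0, 0], 0]
    - [[4, 0.3, 0], [0, 0, 0], 0]
    - [[4, 0.3, 0], [0, 0, 0], 0]
    - [[4, 0.3, 0], [0, 0, 0], 0]
    - [[4, 0.3, 0], [0, 0, 0], 0]
    - [[4, 0.3, 0], [0, 0, 0], 0]

```text
clock: 21.35
eef_pos: [578.2, 40.0, 128.8]
tool_rot: [3.142, 0.002, 0.074]
force: [-3.2, -0.2, -2.2]
width: -0.4
gripper_force: 1.6
```

>>> move_arm:
  plan:
    - [[3, 0.2, 0], [0, 0, 0], 0]
    - [[3, 0.2, 0], [0, 0, 0], 0]
    - [[3, 0.2, 0], [0, 0, 0], 0]
    - [[2, 0.1, 0], [0, 0, 0], 0]
    - [[2, 0.1, 0], [0, 0, 0], 0]

```text
clock: 21.98
eef_pos: [591.5, 40.8, 129.3]
tool_rot: [3.142, 0.0, 0.074]
force: [-4.2, -0.5, -2.1]
width: 0.1
gripper_force: 1.8
```

>>> move_arm:
  plan:
    - [[1, 0.1, 0], [0, 0, 0], 0]
    - [[1, 0.1, 0], [0, 0, 0], 0]

```text
clock: 22.22
eef_pos: [593.5, 41.0, 129.3]
tool_rot: [3.142, 0.0, 0.074]
force: [-3.8, -0.3, -2.4]
width: -0.0
gripper_force: 1.8
```

>>> move_arm:
  plan:
    - [[1, 0.1, 0], [0, 0, 0], 0]
    - [[1, 0.1, 0], [0, 0, 0], 0]

```text
clock: 22.48
eef_pos: [595.6, 41.1, 129.3]
tool_rot: [3.142, 0.0, 0.074]
force: [-3.3, -0.7, -2.1]
width: 0.2
gripper_force: 1.9
```

>>> move_arm:
  plan:
    - [[1, 0.1, 0], [0, 0, 0], 0]
    - [[1, 0.1, 0], [0, 0, 0], 0]

```text
clock: 22.72
eef_pos: [597.6, 41.4, 129.3]
tool_rot: [3.142, 0.0, 0.074]
force: [-3.7, -0.7, -2.3]
width: -0.1
gripper_force: 1.9
```

>>> move_arm:
  plan:
    - [[1, 0.1, 0], [0, 0, 0], 0]
    - [[1, 0.1, 0], [0, 0, 0], 0]

```text
clock: 22.98
eef_pos: [599.5, 41.6, 129.2]
tool_rot: [3.142, 0.0, 0.074]
force: [-5.2, -0.7, -2.7]
width: -0.0
gripper_force: 2.8
```

>>> move_arm:
  plan:
    - [[1, 0.1, 0], [0, 0, 0], 0]
    - [[0, 0, 0], [0, 0, 0], 0]

```text
clock: 23.22
eef_pos: [599.6, 41.6, 129.2]
tool_rot: [-3.142, 0.002, 0.074]
force: [-6.7, -0.5, -0.2]
width: -0.2
gripper_force: 3.1
```

>>> move_arm:
  plan:
    - [[1, 0.1, 0], [0, 0, 0], 0]
    - [[0, 0, 0], [0, 0, 0], 0]

```text
clock: 23.48
eef_pos: [599.6, 41.6, 129.2]
tool_rot: [-3.142, 0.004, 0.074]
force: [-8.1, -1.3, -0.1]
width: -0.2
gripper_force: 4.1
```

>>> move_arm:
  plan:
    - [[1, 0.1, 0], [0, 0, 0], 0]
    - [[0, 0, 0], [0, 0, 0], 0]

```text
clock: 23.72
eef_pos: [599.7, 41.6, 129.1]
tool_rot: [-3.141, 0.006, 0.074]
force: [-10.2, -1.2, 1.9]
width: 0.0
gripper_force: 5.1
```

The left lever is at its end stop. I'll back off, lift and check.

>>> move_arm:
  plan:
    - [[-15, -1, 0], [0, 0, 0], 0]
    - [[-40, -3, 0], [0, 0, 0], 0]
    - [[-40, -3, 0], [0, 0, 0], 0]
    - [[0, 0, 40], [0, 0, 0], 0]
    - [[0, 0, 40], [0, 0, 0], 0]
    - [[0, 0, 0], [0, 0, 0], 0]
    - [[0, 0, 0], [0, 0, 0], 0]

```text
clock: 24.6
eef_pos: [509.0, 35.2, 209.8]
tool_rot: [-3.141, -0.004, 0.075]
force: [-0.7, 0.7, -0.6]
width: 0.1
gripper_force: 0.0
```

```bash
python3 - <<'E'
from h import *
cv2.imwrite('pics/side1.png',cams.get_image('side'))
E
```

```text
(no output)
```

View pics/side1.png

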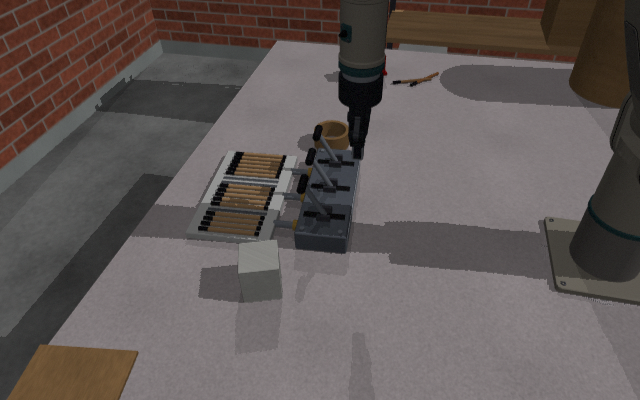

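All three bars lean to the jig side, at about (318,132), (311,160) and (302,187). The carton (260,270) and the tape roll (332,135) haven't moved, and the gripper is clear.

```bash
python3 -c "
from cell import ctrl;print(ctrl.finish_job())"
```

```text
the job is handed in; nothing more can be done
None
```

All three levers are fully over to the jig side at their end stops (freed in the order middle, right, left), readings stayed at about 16 N or less, the carton and tape roll look unmoved, and the job was handed in with the gripper clear; no verdict came back.

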